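# Strike the maker's mark and hang up the mallet

## Robot

A 6-joint arm with a two-finger parallel gripper is mounted at the origin on the work surface. World frame = base frame: x ahead of the robot, y to its left, z up, the work surface at z = 0. Lengths are in mm, angles in rad, forces in N, time in s.
With the tool pointing down it reaches from about 300 to 775 mm from the base axis. Payload 14.6 kg.
Tool frame: the origin (TCP) lies midway between the tips of the shut fingers; the grasp point (between the pads) lies 19 mm behind it; y points along the fingers, z is the direction in which the jaws open and shut, and the axes are right-handed (so a half turn about y gives the same grasp; the last joint's range is limited). The gripper opens to 94 mm and grips with 3 to 60 N. Pads are 16 mm wide; open, the fingers measure 119 mm over their backs; the gripper's body (75 mm by 177 mm) begins 78 mm behind the grasp point.
Start: joints at [1.161, 0.3, 1.521, -0, 1.321, -0.067], TCP at [184.866, 517.99, 205.446] pointing down, gripper open.
Joint ranges: [-3.03, 3.03], [-0.79, 2.21], [0.23, 2.52], [-1.04, 4.18], [0, 3.07], [-2.55, 2.55]. Speed limits (rad/s): [2.22, 2.22, 2.57, 3.14, 3.14, 3.14].

## Interface

Orientations are given as [roll, pitch, yaw] about the fixed x, y, z axes, in that order (R = Rz(yaw) Ry(pitch) Rx(roll)).
In Python, from cell import manip gives the robot as it stands.
- The arm moves only by the tool play_rows, never from a script. Its argument "series" is a list of rows, each a list of 3 entries, a list of its own where there are three numbers: the shift along the tool's x, y, z in m, then the turn about the tool's y in rad, then the closure, from 0 (fully open) to 1 (shut). In form: [[[dx, dy, dz], twist, grip], ...]. A call has 1 to 20 rows; each row is the pose to reach, as a shift and turn from the pose measured when the call began, along the tool's axes at that moment; what a row does not reach only later rows make up. A row lasts 1/10 s, in which the tool goes at most 50 mm and 8.59 degrees, less where a joint would pass 70% of its speed; a pose out of reach is approached as far as the arm can. A call with a gripper value outside its range is refused whole. The fingers move at their own pace and stop on an object; "squeeze" is the grip in N (left out, the last holds). Time passes only in rows, so rows that repeat a pose let the fingers close. It gives the time, the measured TCP pose, the force and the opening at its end, in the units of the state.
- manip.read_state(): the state, without advancing time (a new reading comes with each control period).
- manip.camera(name): name is "scene" or "top"; returns the picture (420x560x3 uint8, red, green, blue); there is no depth.
- manip.camera_params(name): a dict with "K" (3x3 intrinsics, pixels), "dist_coeffs" ([k1, k2, p1, p2, k3] as OpenCV has them; the pictures are not rectified), "rvec" (rotation vector, rad) and "tvec" (3), from world to camera coordinates, as OpenCV has them. Camera axes: x right, y down, z forward; pixel columns grow to the right and rows downward; lengths in mm; the calibration is good to about 2 mm. A picture is of the moment at which its call begins. camera_params takes no time and is no camera call.
- manip.sign_off(): hands the job in, once; it reports no verdict.
The state is a dict: "clock": time; "joints": joint angles; "qd": joint speeds; "effort": joint torques, N m; "eef_pos": TCP position; "eef_rot": TCP orientation; "wrist_force": force on the tool from outside, world axes, zero at the start; "moment": the same for the moment, N m; "finger_gap": finger opening in mm.
Only numpy, scipy, OpenCV 4.12 (cv2) and the standard library are available. Lean on these libraries where they do the work, as an engineer would, in place of code of your own. Each camera call takes 0.05 s, during which the arm holds its last target. There are 200 camera calls.

## Task

A pendant blank is waiting under the sprung punch of the green marking stand. Take the rawhide mallet out of the organiser (only its head can be reached there, so set it down on the bench and take it again by the handle), strike the punch fully home with one of the mallet's faces in a sharp, square blow and let the punch spring back, then hang the mallet by its ring on the free peg of the hammer tree so that it hangs still. Leave the other hammers and everything else on the bench where they are.

Things in the scene. Friction and masses are not known exactly. Their poses are not given: they have to be found in the camera images.
- mallet: rawhide mallet, 0.4 kg, at the start standing on a face before the organiser, its handle about 130 mm inside a pigeonhole. Origin: centre of its lower face; z up the head's axis, x from the head along the level handle to the ring. It balances 10 mm from the head's axis and stands by itself on either face. Handle flat-sided, 20 mm wide (y), 24 high, centre line at z = 36, from x = 22 to 161 mm
- mallet_head (a point): centre of the mallet's head, 36 mm above either face: an upright cylinder 72 mm tall, two tan rawhide faces 44 mm across and between them a dark iron barrel 46 mm across and 32 mm tall
- mallet_grip (a point): grip point of the mallet's handle, 88 mm from the head's axis: for the blow the gripper must hold the handle within 35 mm of it
- mallet_ring (a point): centre of the steel hanging ring at the handle's end, 176 mm from the head's axis: 8 mm wire, 20 mm hole, 36 mm outside, hole axis along the mallet's y
- organiser: fixed wooden organiser, 180 mm deep (x), 282 wide (y), 166 high, boxes on top up to 200. Origin: centre of its underside; x points into it, its open front is at x = -90. Three pigeonholes at y = -88, 0 and 88 mm, 80 wide, from z = 10 to 95; drawers above. The three hammers stand before it in any order, their handles in the pigeonholes
- stamp_stand: fixed green hand-strike marking stand. Origin: centre of the underside of its base plate (150 by 96 mm, 16 mm thick); the C-frame's column stands at x = 45 mm, its arm is 36 mm wide and 115 mm high, the punch stands at x = -22 mm
- punch_top (a point): centre of the punch's flat strike head, 30 mm across, 160 mm above the bench at rest; it goes straight down when struck and nothing of the stand is higher
- punch (a joint): how far the punch is down, m: 0 at rest, 0.016 home on the blank. Its return spring pushes up with 4 N at rest and 9 N at home. Only a sharp blow makes the mark: in that one stroke the punch must be driven down faster than 0.05 m/s and go past 0.014; leaning on it slowly does nothing
- hammer_tree: fixed hammer tree: steel post (18 mm) with a brass knob, 283 mm high, on a round base 116 mm across and 20 high. Origin: centre of its underside; the free peg points along -y, a bunch of ring gauges hangs on the shorter arm along +y. 100 mm below the free peg runs a 10 mm rubber-sleeved bar: a tool hung with its head on the -x side swings down and comes to rest against it, leaning 8 degrees
- peg_mid (a point): point on the free peg's axis, 65 mm out from the post's axis and 255 mm above the bench; the peg is a steel rod 10 mm thick that rises 6.5 degrees towards its tip
- peg_tip (a point): end of the free peg, 110 mm out from the post's axis
- chasing_hammer: steel chasing hammer with a ball peen, standing on its 32 mm face before the organiser, 75 mm high, dark handle 158 mm long along its x at a height of 40 mm. Origin: centre of its face. Leave alone
- nylon_mallet: small black nylon mallet, head 36 mm across and 64 mm high, handle 163 mm long along its x at a height of 34 mm. Origin: centre of its lower face. Leave alone
- bench_block: steel block 70 by 70 by 22 mm, origin: centre of its underside. Leave alone
- wire_spool: spool of copper wire 58 mm across and 32 mm high, origin: centre of its underside. Leave alone
- findings_tray: wooden tray 120 (x) by 86 (y) by 24 mm with rings, origin: centre of its underside. Leave alone
- flux_jar: amber jar 58 mm across and 85 mm high, origin: centre of its underside. Leave alone
- file_cup: blue cup 64 mm across with needle files up to 180 mm high, origin: centre of its underside. Leave alone
There are look-alikes about, which are no part of the job. Leave any pink look-alike of the stamp_stand alone.

How it is judged:
By the outcome, as a careful person would: the job done as asked, in the order asked, and still so for the second after the job is handed in, with the robot touching nothing.
It also fails if it takes over 70 s, if anything falls off the work surface, if the arm or the gripper's body presses on something with over 40 N, if the wrist force passes 120 N, or if a joint passes its speed limit or range.

## Working session

There is one attempt and no reset: what is moved stays moved. The work goes in short steps, Python scripts to look and compute and a tool call to move; the robot and the scene stay as the last step left them, time stands still between calls to the robot, and variables do not carry over. Pictures are saved under pics/ and viewed, about 8 in all and at most 12, crops included, and the job is handed in when it is done.

Besides the shell and the picture viewer there is one more tool, called after "Emit:" as name([rows], argument=value, ...), one row to a line, values as JSON. play_rows: Moves the arm, as the interface text tells. Its arguments: {"type":"object","properties":{"series":{"type":"array","items":{"type":"array"}},"squeeze":{"type":"number"}},"required":["series"]}

```bash
mkdir -p pics; ls; python3 - <<'E'
from cell import manip
import cv2,numpy as np
np.set_printoptions(precision=4,suppress=True)
print(manip.read_state())
for n in("scene","top"):
    print(n,manip.camera_params(n)); p=manip.camera_params(n)
    R=cv2.Rodrigues(np.array(p["rvec"]))[0]; print("cam at",-R.T@np.array(p["tvec"]).ravel(), R)
    im=manip.camera(n); cv2.imwrite(f"pics/{n}0.png",cv2.resize(im[:,:,::-1],(800,600),interpolation=cv2.INTER_CUBIC))
    np.save(f"pics/{n}0.npy",im)
E
```

```text
pics
{'clock': 0.0, 'joints': array([ 1.1614,  0.3005,  1.5216, -0.    ,  1.3207, -0.0666]), 'qd': array([-0.0012,  0.    ,  0.0005,  0.0003,  0.0018,  0.0006]), 'effort': array([ -0.0006, -53.1812, -35.2725,   0.0707,   0.0245,  -0.0001]), 'eef_pos': array([184.7874, 517.7429, 204.8897]), 'eef_rot': array([-1.572 ,  0.    , -0.3428]), 'wrist_force': array([0.4937, 0.0092, 0.1384]), 'moment': array([ 0.0602, -0.0161,  0.0269]), 'finger_gap': 93.96656340042534}
scene {'K': array([[509.2738,   0.    , 280.6409],
       [  0.    , 509.2738, 212.6866],
       [  0.    ,   0.    ,   1.    ]]), 'dist_coeffs': array([-0.084,  0.   ,  0.   ,  0.   ,  0.   ]), 'rvec': array([ 1.4389,  1.9808, -0.9863]), 'tvec': array([ 148.1085, -136.7785, 1845.0649])}
cam at [1499.3837  371.0964 1029.0991] [[-0.3189  0.9476 -0.021 ]
 [ 0.5879  0.1803 -0.7886]
 [-0.7435 -0.2638 -0.6145]]
top {'K': array([[425.9209,   0.    , 274.631 ],
       [  0.    , 425.9209, 216.6481],
       [  0.    ,   0.    ,   1.    ]]), 'dist_coeffs': array([-0.1263,  0.    ,  0.    ,  0.    ,  0.    ]), 'rvec': array([ 2.09  , -2.1517,  0.1842]), 'tvec': array([  22.4053,  477.9473, 1218.0102])}
cam at [ 248.5783   -0.4914 1284.793 ] [[-0.028  -0.9995 -0.0124]
 [-0.9829  0.0298 -0.1818]
 [ 0.1821  0.0071 -0.9833]]
```

View pics/scene0.png

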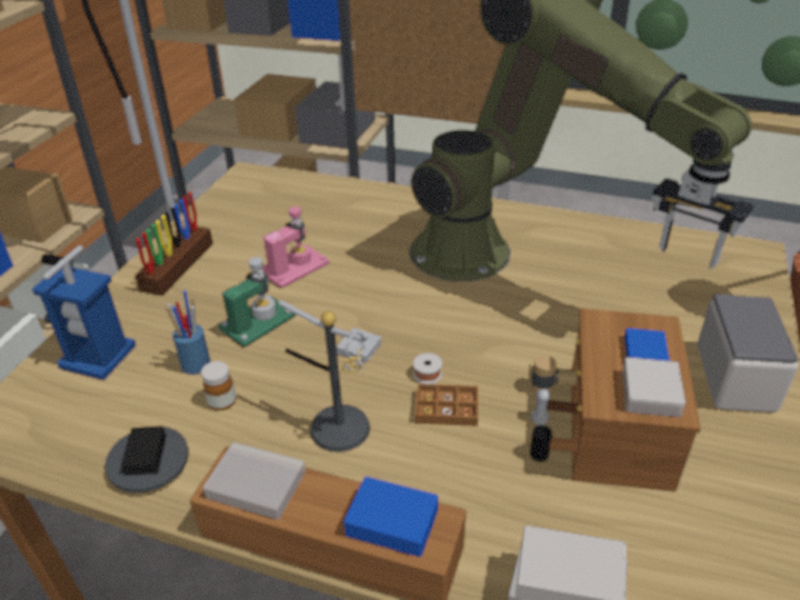

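View pics/top0.png

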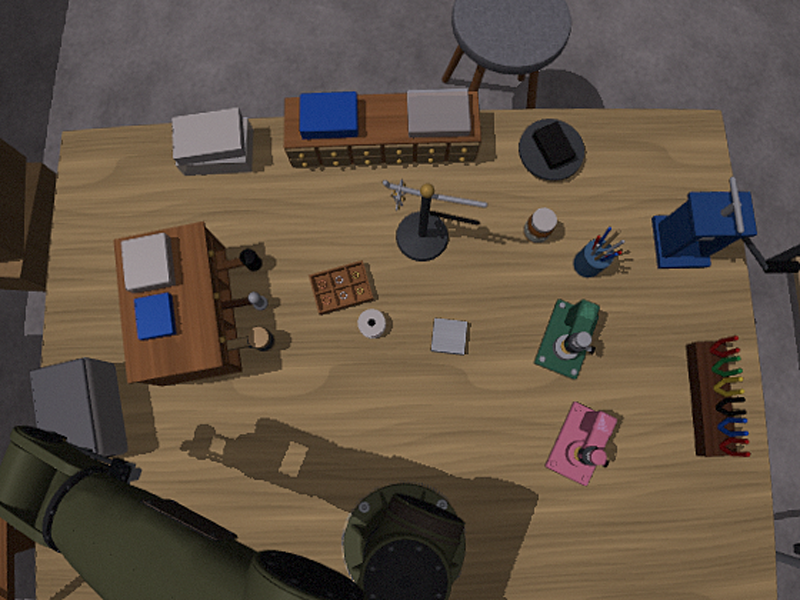

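The mallet candidates stand before the organiser in the top view (800 px scale): tan/iron head at (262,338), steel chasing hammer at (258,300) and black nylon mallet at (250,258). The tan rawhide one fits the description. The green stand is at (570,340) with a pink look-alike at (585,445), and the tree is at (425,225). I'll confirm these in enlarged crops.

```bash
cat > h.py <<'E'
from cell import manip
import cv2,numpy as np
from scipy.optimize import least_squares
from scipy.spatial.transform import Rotation as Ro
np.set_printoptions(precision=3,suppress=True)
def panel(im,x0,y0,w,h,s):
    c=cv2.resize(im[y0:y0+h,x0:x0+w,::-1],(w*s,h*s),interpolation=cv2.INTER_CUBIC)
    for k in range(-(-x0//10)*10,x0+w,10):
        X=int((k-x0+.5)*s); cv2.line(c,(X,0),(X,6),(0,255,255),1); cv2.putText(c,str(k),(X-10,17),0,.35,(0,255,255),1)
    for k in range(-(-y0//10)*10,y0+h,10):
        Y=int((k-y0+.5)*s); cv2.line(c,(0,Y),(6,Y),(0,255,255),1); cv2.putText(c,str(k),(8,Y+4),0,.35,(0,255,255),1)
    return c
def P(n): p=manip.camera_params(n); return np.array(p["K"]),np.array(p["dist_coeffs"]),np.array(p["rvec"]).ravel(),np.array(p["tvec"]).ravel()
def proj(n,X): K,d,r,t=P(n); return cv2.projectPoints(np.atleast_2d(np.array(X,float)),r,t,K,d)[0].reshape(-1,2)
def onz(n,uv,z):
    K,d,r,t=P(n); R=cv2.Rodrigues(r)[0]; c=-R.T@t
    v=cv2.undistortPoints(np.array([[uv]],float),K,d).ravel(); w=R.T@np.array([*v,1]); return c+w*(z-c[2])/w[2]
def tri(us,ut):
    f=lambda X:np.r_[proj("scene",X)[0]-us,proj("top",X)[0]-ut]
    s=least_squares(f,[400,0,100]); return s.x,s.fun
E
python3 - <<'E'
from h import *
s=np.load("pics/scene0.npy");t=np.load("pics/top0.npy")
for n,a,b in(("A",(t,145,165,80,100,5),(s,360,235,80,100,5)),("B",(t,365,200,80,70,5),(s,145,170,80,70,5)),("C",(t,265,120,80,120,5),(s,190,205,80,120,5))):
    cv2.imwrite(f"pics/{n}.png",np.hstack([panel(*a),panel(*b)]))
E
```

```text
(no output)
```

View pics/A.png

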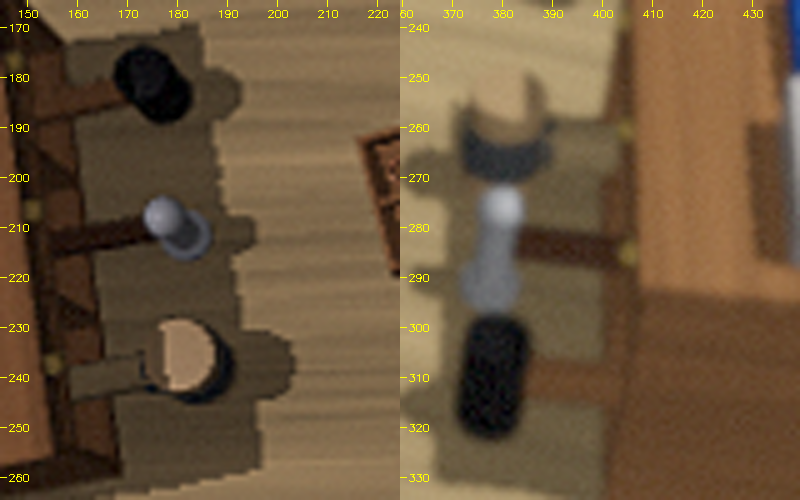

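View pics/B.png

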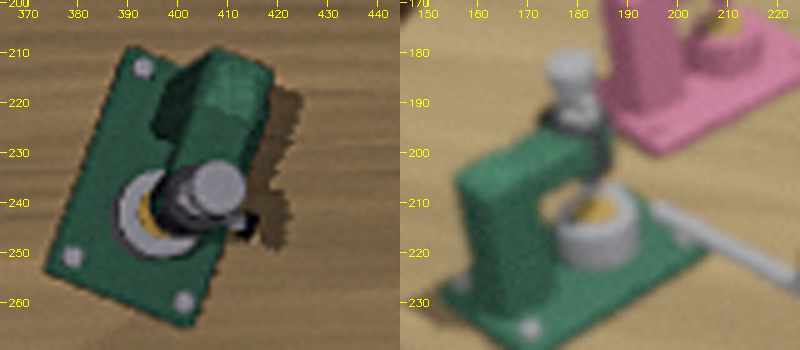

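View pics/C.png

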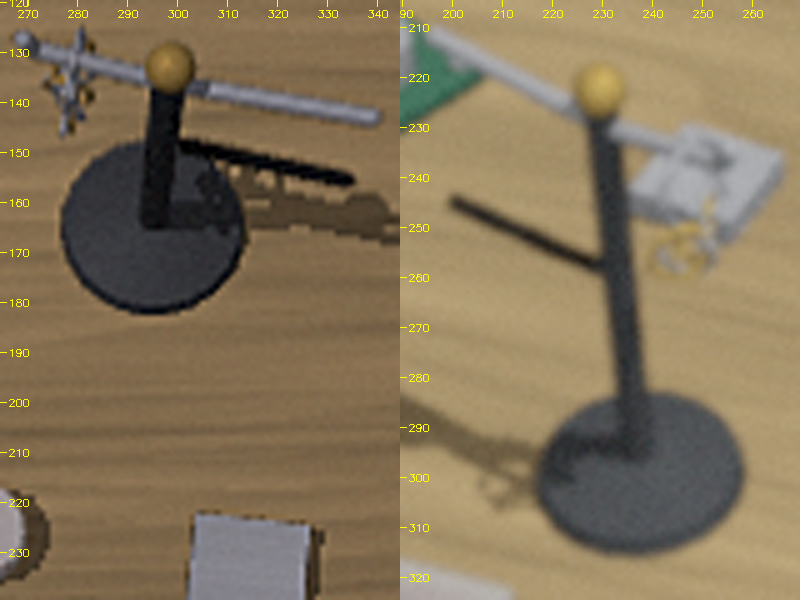

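Crops confirm it. The rawhide mallet (tan face, iron barrel) is at top (180,235) / scene (381,254). The green stand's punch head is at top (408,237) / scene (179,182). The free peg's tip is at top (340,142.5) / scene (196,211). Now positions.

```bash
python3 - <<'E'
from h import *
for nm,us,ut in(("malletface",(381,253.5),(179.7,235.5)),("punch",(179.3,182),(408,237)),("knob",(229.5,221),(298.5,132.5)),("pegtip",(196,211),(340.3,142.5)),("treebase z20",(238,299),(295,165))):
    X,r=tri(np.array(us),np.array(ut)); print(nm,X,r)
print("base z20",onz("top",(295,165),20),onz("scene",(238,299),20))
print("face z72",onz("top",(179.7,235.5),72),onz("scene",(381,253.5),72))
print("punch z160",onz("top",(408,237),160),onz("scene",(179.3,182),160))
# tree fit
def tree(p):
    x,y,a=p; d=np.array([np.sin(a),-np.cos(a)])
    pt=lambda r,z:[x+d[0]*r,y+d[1]*r,z]
    return [pt(0,20),pt(0,276),pt(110,255+45*np.tan(np.radians(6.5)))]
f=lambda p:np.r_[(proj("top",tree(p))-[[295,165],[298.5,132.5],[340.3,142.5]]).ravel(),(proj("scene",tree(p))-[[238,299],[229.5,221],[196,211]]).ravel()]
s=least_squares(f,[500,0,-.2]);print("tree",s.x,s.fun.round(1),tree(s.x))
# stand
for uv in((391,209),(374,253.5),(402.5,264.5)): print("corner",onz("top",uv,16))
for n,uv in(("h1",(172,238.5)),("h2",(159,241)),):print(n,onz("top",uv,48))
for n,uv in(("ny1",(170,181)),("ny2",(152,187)),("ch1",(172,211)),("ch2",(155,214.5))):print(n,onz("top",uv,46))
for n,uv in(("orgfrontlo",(152.5,266)),("orgfronthi",(148,157)),("f2",(143,158))):print(n,onz("top",uv,166))
k=1.4286
for n,uv,z in(("spool",(372/k,323/k),32),("trayc",(342/k,287/k),24),("trayBR",(374/k,301/k),24),("trayBL",(318/k,313/k),24),("block",(450/k,335/k),22)):print(n,onz("top",uv,z))
E
```

```text
malletface [427.109 284.948  66.277] [ 0.459 -0.055  0.47  -0.116]
punch [ 390.569 -349.149  157.036] [-0.308 -0.07  -0.253  0.114]
knob [650.048 -59.617 272.389] [ 0.099  0.012  0.098 -0.04 ]
pegtip [ 624.339 -164.027  260.075] [-0.498 -0.093 -0.472  0.21 ]
treebase z20 [649.6   -59.819   0.107] [ 0.002  0.     0.002 -0.001]
base z20 [643.388 -58.895  20.   ] [666.03  -51.492  20.   ]
face z72 [425.968 284.987  72.   ] [434.078 284.284  72.   ]
punch z160 [ 390.48  -348.952  160.   ] [ 394.404 -345.611  160.   ]
tree [651.967 -57.75   -0.255] [-0.5 -2.6 -0.6 -1.3 -0.4  0.2 -0.2 -4.2  0.4 -0.5 -0.5 -0.1] [[np.float64(651.966678537798), np.float64(-57.75047625531094), 20], [np.float64(651.966678537798), np.float64(-57.75047625531094), 276], [np.float64(624.2527459619713), np.float64(-164.20205182459284), np.float64(260.1271023735741)]]
corner [ 496.582 -347.799   16.   ]
corner [ 362.298 -285.843   16.   ]
corner [ 326.24  -370.191   16.   ]
h1 [421.144 313.68   48.   ]
h2 [414.702 352.813  48.   ]
ny1 [597.846 323.431  46.   ]
ny2 [581.02  378.898  46.   ]
ch1 [504.536 315.443  46.   ]
ch2 [495.445 367.284  46.   ]
orgfrontlo [332.312 335.721 166.   ]
orgfronthi [635.889 356.473 166.   ]
f2 [633.58  370.736 166.   ]
spool [453.267  51.793  32.   ]
trayc [533.976 114.26   24.   ]
trayBR [501.54   46.865  24.   ]
trayBL [479.339 165.807  24.   ]
block [ 424.513 -110.586   22.   ]
```

```bash
cat > ov.py <<'E'
from h import *
s=np.load("pics/scene0.npy");t=np.load("pics/top0.npy")
def circ(x,y,z,r): a=np.linspace(0,2*np.pi,40); return np.c_[x+r*np.cos(a),y+r*np.sin(a),0*a+z]
def over(n,im,x0,y0,w,h,sc,curves):
    c=panel(im,x0,y0,w,h,sc)
    for q,col in curves:
        u=((proj(n,q)-[x0,y0]+.5)*sc).astype(int); cv2.polylines(c,[u.reshape(-1,1,2)],False,col,1)
    return c
def mallet(x,y,a,z=0):
    g,r,b=(0,255,0),(0,0,255),(255,160,0)
    L=[(circ(x,y,z+72,22),g),(circ(x,y,z+52,23),r),(circ(x,y,z+20,23),r),(circ(x,y,z,22),g)]
    R=np.array([[np.cos(a),-np.sin(a)],[np.sin(a),np.cos(a)]])
    for yy in(-10,10): 
        q=np.array([[22,yy],[161,yy]])@R.T+[x,y]; L.append((np.c_[q,[z+48]*2],b))
    return L
E
python3 - <<'E'
from ov import *
g,r=(0,255,0),(0,0,255)
def stand(px,py,a):
    c,s_=np.cos(a),np.sin(a); o=np.array([px+22*c,py+22*s_])
    q=np.array([[75,48],[-75,48],[-75,-48],[75,-48],[75,48]])@np.array([[c,s_],[-s_,c]])+o
    return [(circ(px,py,160,15),g),(np.c_[q,[16]*5],r)]
x,y,a=650,-59.6,-.241; d=np.array([np.sin(a),-np.cos(a)])
tr=[(np.array([[x,y,20],[x,y,283]]),r),(np.array([[x+d[0]*k,y+d[1]*k,255+(k-65)*np.tan(.11345)] for k in(9,110)]),g),(circ(x,y,20,58),r),(circ(x,y,0,58),r)]
ma=mallet(427,285,1.72); st=stand(391,-348.5,.43)
W=[over("top",t,145,205,50,55,5,ma),over("top",t,365,205,65,65,4,st),over("top",t,268,120,80,70,4,tr)]
V=[over("scene",s,360,240,50,55,5,ma),over("scene",s,145,172,65,70,4,st),over("scene",s,190,200,70,118,3,tr)]
out=np.zeros((650,830,3),np.uint8)
for row,y0 in((W,0),(V,285)):
    X=0
    for p in row: out[y0:y0+p.shape[0],X:X+p.shape[1]]=p; X+=p.shape[1]
cv2.imwrite("pics/ov.png",out[:,:800] if 0 else cv2.resize(out,(765,600),interpolation=cv2.INTER_AREA))
E
```

```text
(no output)
```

View pics/ov.png

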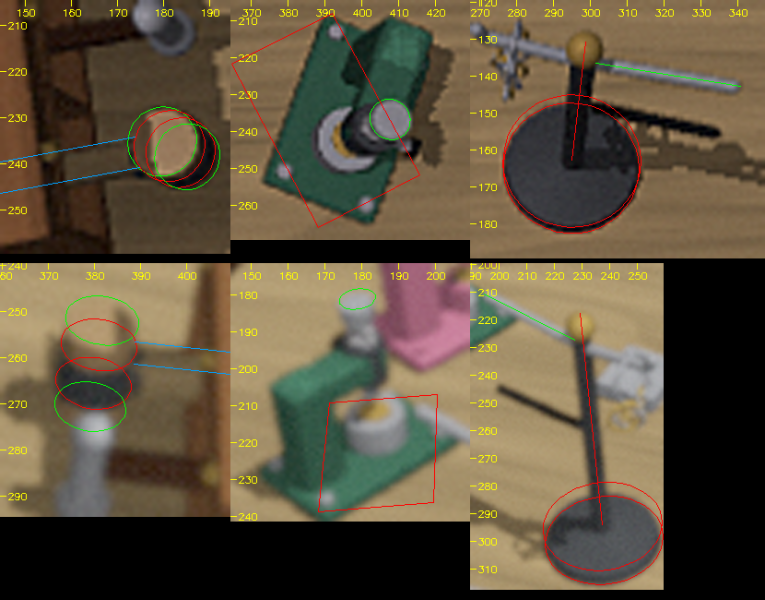

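The overlay matches for the mallet head, punch head and peg; only my stand yaw sign was wrong, it is −0.43. Mallet ≈ (428,285), handle yaw ≈ 1.72.

```bash
cat >> h.py <<'E'
def plan(*targets):
    "targets (x,y,z,yaw): print shift in tool axes (m) and twist from now"
    s=manip.read_state(); p=np.array(s["eef_pos"]); R=Ro.from_euler("xyz",s["eef_rot"]); y0=s["eef_rot"][2]
    print("now",p,s["eef_rot"],"gap %.1f t %.2f"%(s["finger_gap"],s["clock"]),"F",s["wrist_force"],"q",s["joints"])
    for t in targets:
        print(t,(R.inv().apply(np.array(t[:3])-p)/1000).round(4),"twist %.3f"%-((t[3]-y0+np.pi)%(2*np.pi)-np.pi), "j6 %.2f"%((np.arctan2(t[1],t[0])-t[3]-np.pi/2+np.pi)%(2*np.pi)-np.pi))
E
python3 -c "
from h import *
plan((300,400,300,-.9),(428,284,300,-1.42),(428,284,120,-1.42),(428,284,18,-1.42))"
```

```text
now [184.785 517.789 204.954] [-1.572  0.    -0.343] gap 93.8 t 0.10 F [-0.905 -0.128 -0.659] q [ 1.161  0.3    1.522 -0.     1.321 -0.067]
(300, 400, 300, -0.9) [ 0.148 -0.095 -0.072] twist 0.557 j6 0.26
(428, 284, 300, -1.42) [ 0.308 -0.095 -0.139] twist 1.077 j6 0.44
(428, 284, 120, -1.42) [ 0.308  0.085 -0.138] twist 1.077 j6 0.44
(428, 284, 18, -1.42) [ 0.308  0.187 -0.138] twist 1.077 j6 0.44
```

Emit:
play_rows([
  [[0.02, -0.04, -0.01], 0.1, 0.1],
  [[0.05, -0.08, -0.025], 0.22, 0.26],
  [[0.09, -0.095, -0.045], 0.35, 0.26],
  [[0.13, -0.095, -0.065], 0.5, 0.26],
  [[0.17, -0.095, -0.085], 0.63, 0.26],
  [[0.21, -0.095, -0.1], 0.77, 0.26],
  [[0.25, -0.095, -0.115], 0.9, 0.26],
  [[0.29, -0.095, -0.13], 1.0, 0.26],
  [[0.308, -0.095, -0.138], 1.077, 0.26],
  [[0.308, -0.06, -0.138], 1.077, 0.26],
  [[0.308, -0.02, -0.138], 1.077, 0.26],
  [[0.308, 0.02, -0.138], 1.077, 0.26],
  [[0.308, 0.06, -0.138], 1.077, 0.26],
  [[0.308, 0.085, -0.138], 1.077, 0.26],
  [[0.308, 0.085, -0.138], 1.077, 0.26],
])

```text
clock: 1.6
eef_pos: [426.9, 283.3, 116.9]
eef_rot: [-1.577, -0.003, -1.42]
wrist_force: [-0.3, -0.4, 0.9]
finger_gap: 69.6
```

```bash
python3 -c "
from h import *
plan((428,284,70,-1.42),(428,284,18,-1.42))
a=manip.camera('top');b=manip.camera('scene')
cv2.imwrite('pics/p2.png',np.hstack([panel(a,140,170,80,100,5),panel(b,350,200,80,100,5)]))"
```

```text
now [426.877 283.285 116.884] [-1.577 -0.003 -1.42 ] gap 69.6 t 1.60 F [-0.276 -0.38   0.913] q [ 0.515  0.314  1.721 -0.001  1.113  0.364]
(428, 284, 70, -1.42) [-0.001  0.047  0.002] twist 0.000 j6 0.44
(428, 284, 18, -1.42) [-0.001  0.099  0.002] twist 0.000 j6 0.44
```

View pics/p2.png

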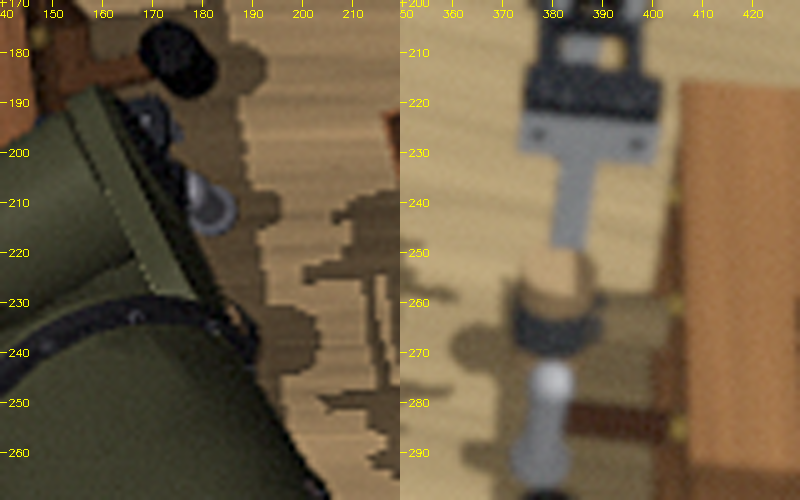

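Emit:
play_rows([
  [[0, 0.03, 0.002], 0, 0.26],
  [[0, 0.055, 0.002], 0, 0.26],
  [[0, 0.075, 0.002], 0, 0.26],
  [[0, 0.09, 0.002], 0, 0.26],
  [[0, 0.097, 0.002], 0, 0.26],
  [[0, 0.097, 0.002], 0, 0.26],
])

```text
clock: 2.3
eef_pos: [431.0, 284.8, 24.5]
eef_rot: [-1.571, -0.001, -1.42]
wrist_force: [0.6, -0.1, 0.2]
finger_gap: 69.4
```

Emit:
play_rows([
  [[0, 0, 0], 0, 0.6],
  [[0, 0, 0], 0, 0.6],
  [[0, 0, 0], 0, 0.6],
  [[0, 0, 0], 0, 0.6],
], squeeze=40)

```text
clock: 2.7
eef_pos: [430.9, 284.8, 25.0]
eef_rot: [-1.571, -0.001, -1.42]
wrist_force: [-3.7, -2.6, 7.9]
finger_gap: 45.2
```

Emit:
play_rows([
  [[0, -0.01, 0], 0, 0.6],
  [[0, -0.025, 0], 0, 0.6],
  [[0, -0.025, 0], 0, 0.6],
  [[0.02, -0.025, 0], 0, 0.6],
  [[0.05, -0.025, 0], 0, 0.6],
  [[0.08, -0.025, 0], 0, 0.6],
  [[0.11, -0.025, 0], 0, 0.6],
  [[0.14, -0.025, 0], 0, 0.6],
  [[0.165, -0.025, 0], 0, 0.6],
  [[0.18, -0.025, 0], 0, 0.6],
  [[0.18, -0.025, 0], 0, 0.6],
])

```text
clock: 3.8
eef_pos: [458.2, 105.5, 49.9]
eef_rot: [-1.571, -0.001, -1.422]
wrist_force: [-0.2, 0.1, -3.3]
finger_gap: 45.4
```

Emit:
play_rows([
  [[0.0, 0, -0.02], 0, 0.6],
  [[0.01, 0, -0.04], 0, 0.6],
  [[0.01, 0, -0.06], 0, 0.6],
  [[0.01, 0.0, -0.06], 0, 0.6],
  [[0.01, 0.01, -0.06], 0, 0.6],
  [[0.01, 0.02, -0.06], 0, 0.6],
  [[0.01, 0.024, -0.06], 0, 0.6],
  [[0.01, 0.024, -0.06], 0, 0.6],
])

```text
clock: 4.6
eef_pos: [400.4, 86.8, 25.1]
eef_rot: [-1.572, -0.001, -1.422]
wrist_force: [0.2, -0.3, -3.1]
finger_gap: 45.6
```

Emit:
play_rows([
  [[0, 0.001, 0], 0, 0.6],
  [[0, 0.002, 0], 0, 0.6],
  [[0, 0.002, 0], 0, 0.6],
])

```text
clock: 4.9
eef_pos: [400.6, 86.7, 24.6]
eef_rot: [-1.573, -0.001, -1.421]
wrist_force: [-17.2, -4.6, 41.4]
finger_gap: 45.8
```

Emit:
play_rows([
  [[0, 0, 0], 0, 0.4],
  [[0, 0, 0], 0, 0.2],
  [[0, 0, 0], 0, 0.2],
  [[0, -0.03, 0], 0, 0.2],
  [[0, -0.07, 0], 0, 0.2],
  [[0, -0.11, 0], 0, 0.2],
  [[0, -0.12, 0], 0, 0.2],
  [[0.04, -0.12, -0.04], 0, 0.2],
  [[0.08, -0.12, -0.08], 0, 0.2],
  [[0.12, -0.12, -0.12], 0, 0.2],
  [[0.16, -0.12, -0.14], 0, 0.2],
  [[0.2, -0.12, -0.14], 0, 0.2],
  [[0.2, -0.12, -0.14], 0, 0.2],
])

```text
clock: 6.2
eef_pos: [291.2, -135.9, 144.8]
eef_rot: [-1.573, -0.002, -1.428]
wrist_force: [-0.6, 0.1, -0.5]
finger_gap: 75.6
```

```bash
python3 -c "
from h import *
plan()
a=manip.camera('top');b=manip.camera('scene');np.save('pics/t3.npy',a);np.save('pics/s3.npy',b)
cv2.imwrite('pics/p3.png',np.hstack([panel(a,145,170,130,115,3),panel(b,300,170,130,115,3)]))"
```

```text
now [ 291.218 -135.922  144.807] [-1.573 -0.002 -1.428] gap 75.6 t 6.20 F [-0.633  0.065 -0.462] q [-0.549 -0.166  2.168 -0.003  1.14  -0.69 ]
```

View pics/p3.png

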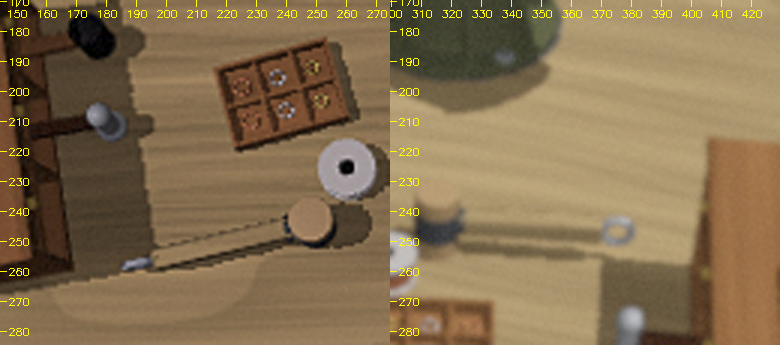

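The mallet stands clear in the open: head at top (247.5,240), ring at top (188,259) / scene (376,247).

```bash
python3 -c "
from h import *
print(onz('top',(247.5,240),72),onz('top',(188,259),36),onz('scene',(376,247),36))
h=onz('top',(247.5,240),72)
# handle edges on top surface z=48
print(onz('top',(196,249.5),48),onz('top',(240,237.5),48),onz('top',(196,258),48),onz('top',(238,245.5),48))
f=lambda p:np.r_[(proj('top',[[p[0],p[1],72],[p[0]+176*np.cos(p[2]),p[1]+176*np.sin(p[2]),36]])-[[247.5,240],[188,259]]).ravel(),(proj('scene',[[p[0]+176*np.cos(p[2]),p[1]+176*np.sin(p[2]),36]])[0]-[376,247])]
s=least_squares(f,[400,87,1.75]);print(s.x,s.fun)
x,y,a=s.x
g=(x+62*np.cos(a),y+62*np.sin(a))
plan((*g,145,a-np.pi),(*g,17,a-np.pi))
"
```

```text
[407.391  88.07   72.   ] [360.416 267.959  36.   ] [370.522 262.275  36.   ]
[386.672 241.751  48.   ] [418.55  111.729  48.   ] [361.7   241.709  48.   ] [395.124 117.931  48.   ]
[406.452  91.996   1.813] [-1.359  0.363  1.714 -1.315  0.583 -1.345]
now [ 291.702 -132.474  144.443] [-1.574 -0.    -1.425] gap 74.9 t 6.30 F [0.818 1.086 0.015] q [-0.539 -0.167  2.169 -0.002  1.141 -0.684]
(np.float64(391.562764448045), np.float64(152.18172090335912), 145, np.float64(-1.328279677698214)) [-0.267 -0.001  0.14 ] twist -0.097 j6 0.13
(np.float64(391.562764448045), np.float64(152.18172090335912), 17, np.float64(-1.328279677698214)) [-0.267  0.127  0.141] twist -0.097 j6 0.13
```

Emit:
play_rows([
  [[-0.04, 0, 0.02], -0.05, 0.3],
  [[-0.08, 0, 0.04], -0.097, 0.3],
  [[-0.12, 0, 0.06], -0.097, 0.3],
  [[-0.16, 0, 0.09], -0.097, 0.3],
  [[-0.2, 0, 0.115], -0.097, 0.3],
  [[-0.24, 0, 0.135], -0.097, 0.3],
  [[-0.265, 0, 0.144], -0.097, 0.3],
  [[-0.265, 0.02, 0.144], -0.097, 0.3],
  [[-0.265, 0.06, 0.144], -0.097, 0.3],
  [[-0.265, 0.09, 0.144], -0.097, 0.3],
  [[-0.265, 0.115, 0.144], -0.097, 0.3],
  [[-0.265, 0.127, 0.144], -0.097, 0.3],
  [[-0.265, 0.127, 0.144], -0.097, 0.3],
])

```text
clock: 7.6
eef_pos: [394.0, 151.4, 15.8]
eef_rot: [-1.577, -0.0, -1.326]
wrist_force: [-0.2, 0.0, 0.4]
finger_gap: 65.7
```

Emit:
play_rows([
  [[0, 0, 0], 0, 0.9],
  [[0, 0, 0], 0, 0.9],
  [[0, 0, 0], 0, 0.9],
  [[0, 0, 0], 0, 0.9],
  [[0, 0, 0], 0, 0.9],
], squeeze=60)

```text
clock: 8.1
eef_pos: [394.1, 151.4, 16.1]
eef_rot: [-1.576, 0.0, -1.326]
wrist_force: [0.4, 1.0, -0.2]
finger_gap: 29.6
```

Emit:
play_rows([
  [[0, 0, 0], 0, 0.95],
  [[0, 0, 0], 0, 0.95],
  [[0, 0, 0], 0, 0.95],
  [[0, 0, 0], 0, 0.95],
], squeeze=60)

```text
clock: 8.5
eef_pos: [394.0, 151.4, 16.1]
eef_rot: [-1.576, 0.0, -1.326]
wrist_force: [-1.3, 1.2, 0.3]
finger_gap: 19.7
```

Emit:
play_rows([
  [[0, -0.02, 0], 0, 0.95],
  [[0, -0.06, 0], 0, 0.95],
  [[0, -0.1, 0], 0, 0.95],
  [[0, -0.14, 0], 0, 0.95],
  [[0, -0.18, 0], 0, 0.95],
  [[0, -0.2, 0], 0, 0.95],
  [[0, -0.2, 0], 0, 0.95],
])

```text
clock: 9.2
eef_pos: [396.0, 151.9, 218.2]
eef_rot: [-1.572, 0.0, -1.326]
wrist_force: [0.3, -0.3, -4.5]
finger_gap: 19.7
```

Emit:
play_rows([
  [[0.02, 0, -0.006], 0, 0.95],
  [[0.055, 0, -0.016], 0, 0.95],
  [[0.095, 0, -0.029], 0, 0.95],
  [[0.135, 0, -0.041], 0, 0.95],
  [[0.175, 0, -0.053], 0, 0.95],
  [[0.215, 0, -0.065], 0, 0.95],
  [[0.255, 0, -0.077], 0, 0.95],
  [[0.295, 0, -0.089], 0, 0.95],
  [[0.335, 0, -0.101], 0, 0.95],
  [[0.37, 0, -0.111], 0, 0.95],
  [[0.4, 0, -0.12], 0, 0.95],
  [[0.415, 0, -0.124], 0, 0.95],
  [[0.422, 0, -0.126], 0, 0.95],
  [[0.422, 0, -0.126], 0, 0.95],
  [[0.422, 0, -0.126], 0, 0.95],
])

```text
clock: 10.7
eef_pos: [376.0, -287.0, 217.9]
eef_rot: [-1.572, 0.001, -1.326]
wrist_force: [0.3, -0.0, -3.7]
finger_gap: 19.7
```

```bash
python3 -c "
from ov import *
plan((376,-288.3,218,-1.326))
st=manip.read_state();p=np.array(st['eef_pos']);yw=st['eef_rot'][2]; a=yw+np.pi
a_=manip.camera('top');b=manip.camera('scene');np.save('pics/t4.npy',a_);np.save('pics/s4.npy',b)
hx,hy=p[:2]-62*np.array([np.cos(a),np.sin(a)]);z=p[2]+19-36
print(hx,hy,z)
L=mallet(hx,hy,a,z)
cv2.imwrite('pics/p4.png',np.hstack([over('top',a_,340,180,100,90,4,L),over('scene',b,140,130,100,90,4,L)]))"
```

```text
now [ 375.962 -287.024  217.858] [-1.572  0.001 -1.326] gap 19.7 t 10.70 F [ 0.258 -0.002 -3.707] q [-0.729  0.118  1.712 -0.001  1.314 -0.974]
(376, -288.3, 218, -1.326) [ 0.001 -0.    -0.   ] twist 0.000 j6 -0.90
391.0136745193219 -347.1693916222979 200.85778455892307
```

View pics/p4.png

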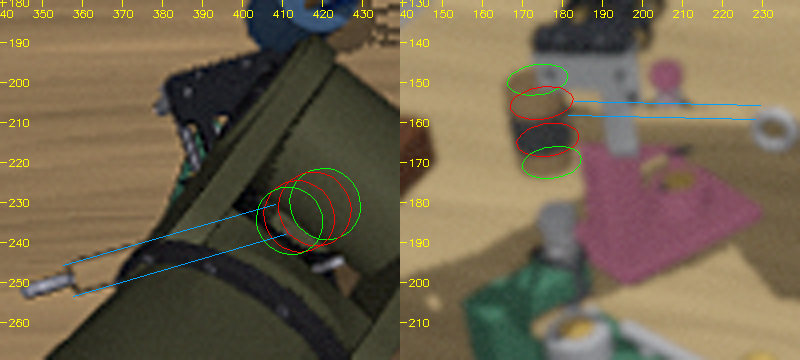

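```bash
python3 -c "
from ov import *
st=manip.read_state();p=np.array(st['eef_pos']);a=st['eef_rot'][2]+np.pi;u=np.array([np.cos(a),np.sin(a),0])
for d in(58,62,66,70):
    r=p+[0,0,19]+u*(176-d); print(d,proj('scene',r),proj('top',r))
print('tri ring',tri(np.array([233.5,161.5]),np.array([351,250.5])), 'grasp',p+[0,0,19])
b=np.load('pics/s4.npy')
# head horizontal profile rows
for v in(158,161,164,167): print(v,b[v,160:195].sum(1))
"
```

```text
58 [[235.758 161.108]] [[348.443 252.376]]
62 [[234.406 161.076]] [[349.981 251.932]]
66 [[233.054 161.045]] [[351.518 251.488]]
70 [[231.703 161.014]] [[353.054 251.044]]
tri ring (array([ 351.639, -178.704,  237.484]), array([-0.235, -0.032, -0.186,  0.074])) grasp [ 376.091 -287.061  237.256]
158 [445 449 443 447 448 423 358 277 251 274 286 297 286 296 286 290 269 249
 231 199 186 197 229 277 274 285 283 304 323 335 338 350 370 382 387]
161 [437 441 439 433 438 424 381 291 202 145 175 171 178 174 176 170 153 142
 157 166 160 197 212 260 293 291 310 303 307 306 312 356 372 376 385]
164 [443 446 449 451 451 454 420 370 256 158 158 157 157 170 162 158 153 165
 142 151 154 155 195 245 277 286 274 280 296 275 306 333 384 387 390]
167 [440 429 434 432 438 428 423 402 329 232 180 179 152 158 170 177 161 165
 181 203 214 203 257 322 358 333 331 321 307 318 318 321 350 382 378]
```

Grip offset is d≈65 mm, the mallet is level, and its head is at ≈(391.7,−350), over the punch at (390.6,−349). Strike.

Emit:
play_rows([
  [[0, 0.02, 0], 0, 0.95],
  [[0, 0.061, 0], 0, 0.95],
  [[0, 0.061, 0], 0, 0.95],
], squeeze=60)

```text
clock: 11.1
eef_pos: [375.5, -285.7, 155.0]
eef_rot: [-1.573, 0.003, -1.324]
wrist_force: [-2.6, 4.9, 4.9]
finger_gap: 19.7
```

```bash
python3 -c "
from h import *
plan(); print(manip.read_state()['moment'])"
```

```text
now [ 375.474 -285.656  154.961] [-1.573  0.003 -1.324] gap 19.7 t 11.10 F [-2.574  4.948  4.948] q [-0.728  0.18   1.794 -0.001  1.172 -0.974]
[ 0.754  0.414 -0.039]
```

```bash
python3 -c "
from h import *
b=manip.camera('scene');np.save('pics/s5.npy',b)"
```

Emit:
play_rows([
  [[0, -0.02, 0], 0, 0.95],
  [[0, -0.06, 0], 0, 0.95],
  [[0, -0.063, 0], 0, 0.95],
  [[0, -0.063, 0], 0, 0.95],
])

```text
clock: 11.55
eef_pos: [376.3, -286.1, 221.8]
eef_rot: [-1.572, 0.001, -1.324]
wrist_force: [-0.1, 0.2, -5.1]
finger_gap: 19.2
```

```bash
python3 -c "
from ov import *
b=manip.camera('scene');np.save('pics/s6.npy',b)
plan()
st=manip.read_state();p=np.array(st['eef_pos']);a=st['eef_rot'][2]+np.pi
def ml(p):
    h=p[:2]-65*np.array([np.cos(a),np.sin(a)]);return mallet(*h,a,p[2]-17)
L5=ml(np.array([375.5,-285.7,155]));L6=ml(p)
cv2.imwrite('pics/p5.png',np.hstack([over('scene',np.load('pics/s5.npy'),150,140,95,110,4,L5[-2:]),over('scene',b,150,130,95,110,4,L6[-2:])]))"
```

```text
now [ 375.836 -285.784  220.369] [-1.573  0.003 -1.324] gap 19.6 t 11.60 F [ 0.081  0.494 -4.737] q [-0.728  0.115  1.709 -0.     1.321 -0.974]
```

View pics/p5.png

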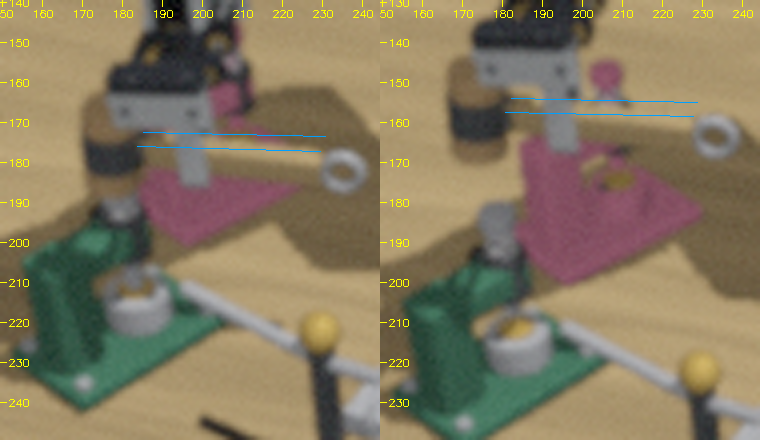

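```bash
python3 -c "
from h import *
for p,ob in(((375.5,-285.7,155),(235.5,182.2)),((376,-286,221),(233.8,163.8))):
    a=np.pi-1.324;g=np.array(p)+[0,0,19];
    for th in(-.12,-.06,0,.06):
        u=np.array([np.cos(a)*np.cos(th),np.sin(a)*np.cos(th),np.sin(th)]); w=np.array([-np.cos(a)*np.sin(th),-np.sin(a)*np.sin(th),np.cos(th)])
        print(th,'ring',proj('scene',g+u*111),ob,'headtop',proj('scene',g-u*65+36*w),'headbot',proj('scene',g-u*65-36*w))
for f in('s4','s5','s6'):
    b=np.load(f'pics/{f}.npy').astype(int).sum(2)
    print(f,b[174:200,179] if f!='s4' else b[174:200,179])
# ring dark/bright centroid refinement: bright low-saturation pixels
for f,(x0,y0) in(('s4',(224,150)),('s5',(224,170)),('s6',(224,152))):
    c=np.load(f'pics/{f}.npy')[y0:y0+24,x0:x0+24].astype(int); m=(c.max(2)-c.min(2)<25)&(c.sum(2)>300)
    v,u=np.nonzero(m); print(f,len(u),u.mean()+x0,v.mean()+y0,u.min()+x0,u.max()+x0,v.min()+y0,v.max()+y0)
"
```

```text
-0.12 ring [[235.582 182.561]] (235.5, 182.2) headtop [[177.692 165.405]] headbot [[178.276 185.022]]
-0.06 ring [[235.614 180.748]] (235.5, 182.2) headtop [[177.051 166.43 ]] headbot [[179.037 186.127]]
0 ring [[235.515 178.916]] (235.5, 182.2) headtop [[176.493 167.494]] headbot [[179.867 187.201]]
0.06 ring [[235.283 177.071]] (235.5, 182.2) headtop [[176.018 168.593]] headbot [[180.763 188.238]]
-0.12 ring [[233.75  164.113]] (233.8, 163.8) headtop [[174.303 146.297]] headbot [[174.975 166.964]]
-0.06 ring [[233.779 162.202]] (233.8, 163.8) headtop [[173.649 147.381]] headbot [[175.758 168.124]]
0 ring [[233.673 160.271]] (233.8, 163.8) headtop [[173.081 148.505]] headbot [[176.613 169.251]]
0.06 ring [[233.431 158.327]] (233.8, 163.8) headtop [[172.599 149.665]] headbot [[177.535 170.34 ]]
s4 [412 436 450 465 465 427 388 341 337 340 348 347 352 360 352 365 351 348
 395 390 313 221 219 250 280 291]
s5 [271 251 191 167 147 161 147 154 171 171 238 278 294 284 298 307 338 345
 372 394 367 254 187 177 202 195]
s6 [448 452 448 461 464 443 383 344 340 346 345 358 365 355 352 367 345 352
 389 379 308 216 219 243 278 282]
s4 92 233.29347826086956 162.2173913043478 228 239 157 167
s5 98 235.46938775510205 182.30612244897958 230 241 177 188
s6 94 233.45744680851064 164.03191489361703 228 239 159 169
```

The punch went home: it is at about 16.5 mm in the down frame, with an upward push of ~8.6 N, and has sprung back in the after frame. The mallet pitched ~5° head-up in the grip, so the ring is ~10 mm low. I'll allow for that and move to a point off the peg tip.

Emit:
play_rows([
  [[0, -0.01, 0], 0.12, 0.95],
  [[0, -0.02, 0], 0.25, 0.95],
  [[0, -0.035, 0], 0.38, 0.95],
  [[0, -0.035, 0], 0.51, 0.95],
  [[0, -0.035, 0], 0.64, 0.95],
  [[0, -0.035, 0], 0.77, 0.95],
  [[0, -0.035, 0], 0.9, 0.95],
  [[0, -0.035, 0], 1.03, 0.95],
  [[0, -0.035, 0], 1.16, 0.95],
  [[0, -0.035, 0], 1.29, 0.95],
  [[0, -0.035, 0], 1.42, 0.95],
  [[-0.01, -0.035, 0.02], 1.55, 0.95],
  [[-0.02, -0.035, 0.04], 1.68, 0.95],
  [[-0.03, -0.035, 0.06], 1.81, 0.95],
  [[-0.04, -0.035, 0.08], 1.94, 0.95],
  [[-0.05, -0.035, 0.1], 2.06, 0.95],
  [[-0.065, -0.035, 0.125], 2.06, 0.95],
  [[-0.075, -0.035, 0.15], 2.06, 0.95],
  [[-0.081, -0.035, 0.158], 2.06, 0.95],
  [[-0.081, -0.035, 0.158], 2.06, 0.95],
], squeeze=60)

```text
clock: 13.6
eef_pos: [509.4, -167.9, 254.1]
eef_rot: [-1.572, -0.005, 2.901]
wrist_force: [-0.0, -0.7, -4.4]
finger_gap: 19.6
```

```bash
python3 -c "
from ov import *
a_=manip.camera('top');b=manip.camera('scene');np.save('pics/t7.npy',a_);np.save('pics/s7.npy',b)
plan((509,-169,255.5,2.9))
p=np.array(manip.read_state()['eef_pos']);a=manip.read_state()['eef_rot'][2]+np.pi;g=p+[0,0,19];th=-.1
r=g+111*np.array([np.cos(a)*np.cos(th),np.sin(a)*np.cos(th),np.sin(th)])
print('ring est',r,proj('top',r),proj('scene',r))
y=np.array([-np.sin(a),np.cos(a),0]);x_=np.array([np.cos(a),np.sin(a),0]);q=np.linspace(0,6.3,30)
rc=np.array([r+14*(np.cos(k)*x_+[0,0,np.sin(k)]) for k in q])
x,yy,ta=650,-59.6,-.241; d=np.array([np.sin(ta),-np.cos(ta)])
pg=np.array([[x+d[0]*k,yy+d[1]*k,255+(k-65)*np.tan(.11345)] for k in(9,110)])
L=[(rc,(0,255,0)),(pg,(0,0,255))]
cv2.imwrite('pics/p7.png',np.hstack([over('top',a_,265,110,100,100,4,L),over('scene',b,150,170,100,100,4,L)]))"
```

```text
now [ 508.727 -169.049  254.714] [-1.572 -0.004  2.899] gap 19.2 t 13.70 F [ 0.402 -0.317 -3.103] q [-0.389  0.238  1.485  0.001  1.423  1.424]
(509, -169, 255.5, 2.9) [-0.    -0.001 -0.   ] twist -0.001 j6 1.49
ring est [ 615.943 -195.564  262.633] [[352.542 145.197]] [[185.582 205.902]]
```

View pics/p7.png

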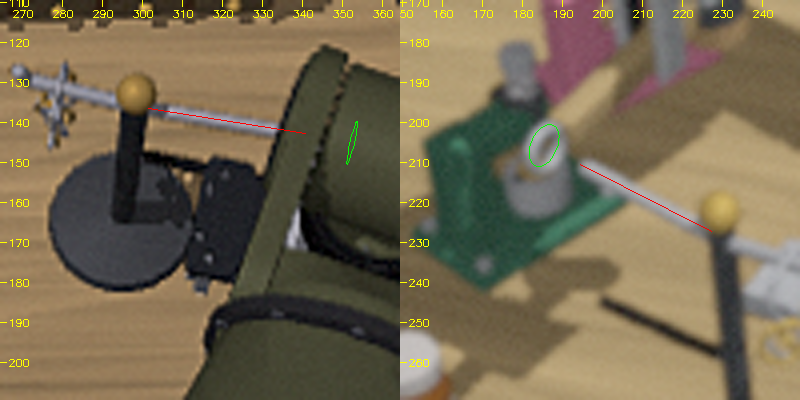

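```bash
python3 -c "
from h import *
t=np.load('pics/t0.npy') if 0 else np.load('pics/top0.npy');s=np.load('pics/s7.npy')
def prof(im,u,v0,v1):
    c=im[v0:v1,u].astype(float); w=np.clip(90-(c.max(1)-c.min(1)),0,None) if 0 else np.clip(c[:,2]/c[:,0]-.75,0,None); v=np.arange(v0,v1); return (w*v).sum()/w.sum()
x,y,ta=650,-59.6,-.241; d=np.array([np.sin(ta),-np.cos(ta)])
k=np.linspace(15,108,40);pg=np.c_[x+d[0]*k,y+d[1]*k,255+(k-65)*np.tan(.11345)]
for n,im,us in(('top',t,range(310,338,4)),('scene',s,range(200,222,3))):
    q=proj(n,pg);o=np.argsort(q[:,0])
    for u in us:
        e=np.interp(u,q[o,0],q[o,1]); print(n,u,'pred %.2f meas %.2f'%(e,prof(im,u,int(e)-5,int(e)+7)))
c=s[196:217,176:197].astype(float)
print((c[:,:,2]/c[:,:,0]*100).astype(int))
"
```

```text
top 310 pred 137.94 meas 137.95
top 314 pred 138.58 meas 138.76
top 318 pred 139.22 meas 139.42
top 322 pred 139.86 meas 140.09
top 326 pred 140.50 meas 140.78
top 330 pred 141.15 meas 141.39
top 334 pred 141.80 meas 142.22
scene 200 pred 213.30 meas 215.47
scene 203 pred 214.85 meas 217.02
scene 206 pred 216.39 meas 217.14
scene 209 pred 217.94 meas 218.17
scene 212 pred 219.49 meas 219.78
scene 215 pred 221.04 meas 221.31
scene 218 pred 222.59 meas 223.00
scene 221 pred 224.14 meas 224.65
[[106 117 103 109 116 105 106 109 107 114  96  76  68  66  67  66  64  67
   65  65  64]
 [129 126 114 113 112 116 112 113 103 114  92  67  62  63  65  65  65  66
   67  65  65]
 [143 134 126 130 132 133 119 110 108 109  82  68  65  64  64  65  66  65
   65  67  63]
 [127 150 140 138 154 131 125 120 109 107  89  77  71  66  63  65  66  65
   64  63  64]
 [146 141 130 147 148 141 129 113 105 104 101  94  86  79  71  66  65  64
   64  61  62]
 [132 133 155 131 143 142 116 108 105 103 103 101  98  94  82  69  64  62
   62  62  65]
 [145 129 134 131 130 130 109 104 101 102 103 103 104 101  90  72  66 
[... 565 characters left out ...]
8  85  95  99 102 101  94  88  95 101 102 102 102 104  91  76
   72  76  79]
 [ 73  82  90  86  85  93 100 101  96  93  99 100 102 103 103 107 107 103
   89  92  96]
 [ 81  90  93  78  71  84  97 101 101  97 101 101 101 102 104 106 108 114
   97 102 100]
 [ 88  99  93  77  63  72  86  97  99 101 100  98  99 100 102 104 110 116
  108 103 102]
 [ 93 103  94  78  60  59  69  82  90  90  94  93  96 100 105 101 110 122
  110 105 104]
 [ 98 103 101  93  75  68  69  72  78  86  92  94  98 103 104 106 110 118
  124 109 105]
 [103 106 106 104  98  92  88  85  91  92  98 100 104 103 101 102 106 120
  139 124 122]
 [108 101 103 101 102 101 100 102 100 102 103 102 104 102 102 104 106 111
  120 138 134]]
```

Emit:
play_rows([
  [[-0.001, -0.0025, 0], 0, 0.95],
  [[-0.001, -0.0025, 0], 0, 0.95],
  [[-0.001, -0.002, -0.006], 0, 0.95],
  [[-0.001, -0.0015, -0.012], 0, 0.95],
  [[-0.001, -0.001, -0.018], 0, 0.95],
  [[-0.001, 0.0, -0.024], 0, 0.95],
  [[-0.001, 0.0005, -0.03], 0, 0.95],
  [[-0.001, 0.001, -0.036], 0, 0.95],
  [[-0.001, 0.0015, -0.042], 0, 0.95],
  [[-0.001, 0.002, -0.045], 0, 0.95],
  [[-0.001, 0.0025, -0.045], 0, 0.95],
], squeeze=60)

```text
clock: 14.8
eef_pos: [520.6, -125.2, 252.2]
eef_rot: [-1.572, -0.004, 2.9]
wrist_force: [-0.2, -1.0, -3.6]
finger_gap: 19.8
```

```bash
python3 -c "
from h import *
plan((519.5,-125.5,252.1,2.9),(526.6,-96.4,249,2.9))
b=manip.camera('scene');np.save('pics/s8.npy',b)
c=b[200:235,188:215].astype(float);print((c[:,:,2]/c[:,:,0]*100).astype(int))"
```

```text
now [ 520.591 -125.226  252.218] [-1.572 -0.004  2.9  ] gap 19.8 t 14.80 F [-0.245 -0.953 -3.649] q [-0.305  0.237  1.491  0.001  1.417  1.508]
(519.5, -125.5, 252.1, 2.9) [0.001 0.    0.001] twist -0.000 j6 1.58
(526.6, -96.4, 249, 2.9) [ 0.001  0.003 -0.029] twist -0.000 j6 1.63
[[ 65  62  63  63  62  68  68  73  72  73  71  69  68  64  65  62  60  66
   66  66  65  66  65  65  65  64  62]
 [ 63  61  62  62  58  60  63  67  70  70  68  63  65  64  63  60  61  64
   65  66  65  65  65  65  65  64  64]
 [ 64  60  61  63  64  57  63  63  63  64  64  62  60  63  63  63  64  65
   67  66  66  65  66  64  65  63  63]
 [ 63  61  61  62  61  60  63  62  61  59  61  60  61  62  65  63  66  66
   66  65  66  65  64  65  62  63  61]
 [ 63  60  61  64  61  60  59  61  61  59  62  61  61  61  64  65  64  65
   66  66  65  65  64  63  64  64  61]
 [ 64  63  61  61  61  61  61  62  60  58  62  63  67  66  64  65  65  65
   66  65  65  64  64  61  62  62  63]
 [ 76  70  62  63  60  60  60  59  62  62  74  83  85  83  76  71  67  66
   64  64  64  63  61  63  61  62  61]
 [ 95  89  79  65  64  60  
[... 2437 characters left out ...]
  66  65  64  65  65]
 [141 151 133 112  98  84  71  65  62  60  60  64  61  63  63  64  64  64
   64  64  65  65  64  63  64  63  63]
 [135 122 101  83  68  66  60  60  60  62  62  62  63  63  65  64  64  64
   64  63  65  66  63  63  66  64  65]
 [117  90  74  69  60  63  62  61  61  61  65  64  63  64  65  64  63  63
   65  63  64  65  65  64  64  66  64]
 [ 84  72  62  61  63  61  61  63  63  64  65  64  63  64  64  63  64  64
   65  65  64  63  63  64  65  65  63]
 [ 67  62  62  62  58  61  61  62  62  64  64  64  65  64  65  66  65  65
   64  62  63  63  65  64  65  64  65]
 [ 66  62  57  60  62  61  62  66  64  65  65  64  64  64  64  63  65  64
   64  64  64  63  63  64  65  65  63]]
```

The ring has slid over the peg tip with no contact force and is at about r=95 mm. Continue to mid-peg, then lower it.

Emit:
play_rows([
  [[0, 0.001, -0.006], 0, 0.95],
  [[0, 0.0015, -0.012], 0, 0.95],
  [[0, 0.002, -0.018], 0, 0.95],
  [[0, 0.003, -0.024], 0, 0.95],
  [[0, 0.003, -0.029], 0, 0.95],
  [[0, 0.003, -0.029], 0, 0.95],
])

```text
clock: 15.45
eef_pos: [527.6, -96.7, 249.2]
eef_rot: [-1.572, -0.004, 2.9]
wrist_force: [0.0, -0.4, -3.9]
finger_gap: 19.3
```

Emit:
play_rows([
  [[0, 0.002, 0], 0, 0.95],
  [[0, 0.004, 0], 0, 0.95],
  [[0, 0.006, 0], 0, 0.95],
  [[0, 0.006, 0], 0, 0.95],
], squeeze=20)

```text
clock: 15.85
eef_pos: [527.4, -96.8, 242.8]
eef_rot: [-1.572, -0.005, 2.9]
wrist_force: [0.3, -0.7, -3.4]
finger_gap: 19.8
```

Emit:
play_rows([
  [[0, 0.006, 0], 0, 0.95],
  [[0, 0.012, 0], 0, 0.95],
  [[0, 0.018, 0], 0, 0.95],
  [[-0.001, 0.025, 0], 0, 0.95],
  [[-0.002, 0.032, 0], 0, 0.95],
  [[-0.003, 0.039, 0], 0, 0.95],
  [[-0.005, 0.046, 0], 0, 0.95],
  [[-0.005, 0.046, 0], 0, 0.95],
], squeeze=12)

```text
clock: 16.65
eef_pos: [531.9, -97.8, 195.5]
eef_rot: [-1.572, -0.007, 2.9]
wrist_force: [0.4, 0.9, -7.2]
finger_gap: 19.9
```

```bash
python3 -c "
from h import *
plan()
b=manip.camera('scene');np.save('pics/s9.npy',b)"
```

```text
now [531.877 -97.822 195.506] [-1.572 -0.007  2.9  ] gap 19.9 t 16.65 F [ 0.373  0.907 -7.199] q [-0.25   0.292  1.555  0.001  1.301  1.562]
```

Emit:
play_rows([
  [[-0.006, 0.008, 0], 0, 0.95],
  [[-0.011, 0.0155, 0], 0, 0.95],
  [[-0.016, 0.022, 0], 0, 0.95],
  [[-0.0206, 0.029, 0], 0, 0.95],
  [[-0.026, 0.035, 0], 0, 0.95],
  [[-0.032, 0.041, 0], 0, 0.95],
  [[-0.039, 0.046, 0], 0, 0.95],
  [[-0.0456, 0.0505, 0], 0, 0.95],
  [[-0.0456, 0.0505, 0], 0, 0.95],
], squeeze=10)

```text
clock: 17.6
eef_pos: [576.2, -108.7, 144.3]
eef_rot: [-1.572, -0.007, 2.9]
wrist_force: [-0.4, -0.1, -3.7]
finger_gap: 19.9
```

```bash
python3 -c "
from h import *
plan()
b=manip.camera('scene');np.save('pics/s10.npy',b)
cv2.imwrite('pics/p10.png',np.hstack([panel(np.load('pics/s9.npy'),165,180,100,130,4),panel(b,165,180,100,130,4)]))"
```

```text
now [ 576.203 -108.702  144.342] [-1.572 -0.007  2.9  ] gap 19.9 t 17.60 F [-0.406 -0.144 -3.696] q [-0.249  0.439  1.478  0.001  1.232  1.563]
```

View pics/p10.png

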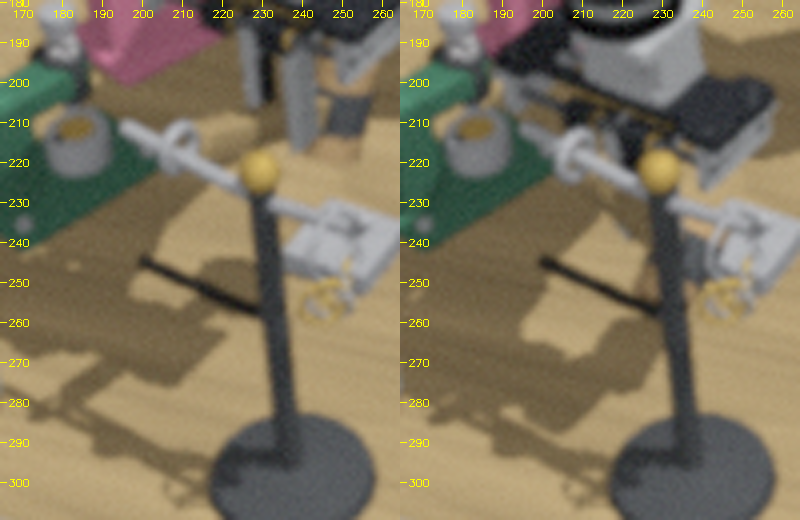

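The ring is threaded on the peg (scene (208,218)) and the mallet is lowered to about 60°. Release gently and back off.

Emit:
play_rows([
  [[0, 0, 0], 0, 0.7],
  [[0, 0, 0], 0, 0.6],
  [[0, 0, 0], 0, 0.5],
  [[0, 0, 0], 0, 0.5],
  [[0, 0, 0], 0, 0.5],
  [[0.02, 0, 0], 0, 0.5],
  [[0.05, 0, 0], 0, 0.5],
  [[0.09, 0, 0], 0, 0.5],
  [[0.13, 0, 0], 0, 0.5],
  [[0.17, -0.03, 0], 0, 0.5],
  [[0.2, -0.07, 0], 0, 0.5],
  [[0.22, -0.1, 0], 0, 0.5],
  [[0.22, -0.12, 0], 0, 0.5],
  [[0.22, -0.12, 0], 0, 0.5],
  [[0.22, -0.12, 0], 0, 0.5],
  [[0.22, -0.12, 0], 0, 0.5],
  [[0.22, -0.12, 0], 0, 0.5],
  [[0.22, -0.12, 0], 0, 0.5],
])

```text
clock: 19.45
eef_pos: [363.1, -56.3, 265.6]
eef_rot: [-1.572, -0.009, 2.9]
wrist_force: [0.4, 0.1, 0.4]
finger_gap: 47.1
```

```bash
cat > still.py <<'E'
from ov import *
plan()
a=[manip.camera('scene') for _ in range(6)]
for k in range(1,6): 
    d=np.abs(a[k].astype(int)-a[0].astype(int))[190:300,170:280].sum(2); print(k,d.mean().round(2),(d>60).sum())
t=manip.camera('top'); np.save('pics/sf.npy',a[-1]); np.save('pics/tf.npy',t)
cv2.imwrite('pics/pf.png',np.hstack([panel(a[-1],150,165,100,130,4),panel(t,255,110,95,130,4)]))
E
python3 still.py
```

```text
now [363.078 -56.296 265.638] [-1.572 -0.009  2.9  ] gap 47.1 t 19.45 F [0.412 0.116 0.416] q [-0.254 -0.164  1.876  0.001  1.438  1.558]
1 6.15 0
2 6.25 0
3 6.18 0
4 6.16 0
5 6.19 0
```

No views are left, so I'll check the hang numerically: changed pixels against the first frames, compared with the expected hanging pose, and whether the other objects moved.

```bash
python3 - <<'E'
from h import *
s0,sf,t0,tf=[np.load(f'pics/{k}.npy').astype(int) for k in('scene0','sf','top0','tf')]
x,y,a=650,-59.6,-.241;d=np.array([np.sin(a),-np.cos(a),0]);ux=np.array([np.cos(a),np.sin(a),0])
c=np.radians(8)
for r in(55,65,75):
    pv=np.array([x,y,0])+d*r+[0,0,250]
    ax=-np.sin(c)*ux-np.array([0,0,np.cos(c)])   # ring -> head
    n=np.cos(c)*ux-np.sin(c)*np.array([0,0,1])
    print(r,'ring',proj('scene',pv)[0],'head',proj('scene',pv+176*ax)[0],'faces',proj('scene',[pv+176*ax-36*n,pv+176*ax+36*n]).ravel(),'top head',proj('top',pv+176*ax)[0])
D=(np.abs(sf-s0).sum(2)>70)[190:330,150:290].astype(np.uint8)
n,l,st,ce=cv2.connectedComponentsWithStats(cv2.morphologyEx(D,cv2.MORPH_OPEN,np.ones((2,2),np.uint8)))
for k in range(1,n):
    if st[k,4]>15: print('blob scene',st[k,:2]+[150,190],st[k,2:],(ce[k]+[150,190]).round(1))
# coarse ascii of scene around the tree: T tan(raw hide darker)/ D dark / g grey / . bench
reg=sf[206:300:2,190:262:2]
for row in reg: print(''.join('#' if p.sum()<170 else 'g' if p[2]/max(p[0],1)>.85 else 'b' if p.sum()<330 else '.' for p in row))
# other things: where scene changed outside arm/tree
for nm,u,v in(('chasing',380,283),('nylon',378,310),('tray',312,284),('spool',299,258),('stand',183,225),('punch',179,184),('jar',152,270),('cup',133,243),('block',250,241)):
    print(nm,np.abs(sf-s0)[v-9:v+10,u-9:u+10].sum(2).mean().round(1))
E
```

```text
55 ring [212.457 220.871] head [224.838 266.295] faces [232.569 257.216 216.888 275.632] top head [312.366 168.697]
65 ring [209.275 219.561] head [221.898 264.957] faces [229.646 255.926 213.932 274.244] top head [315.687 169.381]
75 ring [206.117 218.26 ] head [218.977 263.628] faces [226.741 254.644 210.996 272.865] top head [319.008 170.066]
blob scene [184 190] [  69   65 1786] [214.7 212.9]
blob scene [279 190] [11  6 42] [285.2 191.7]
blob scene [235 227] [ 9  5 28] [239.  228.9]
blob scene [185 255] [ 48  39 683] [214.  276.4]
bbbbbbbbbbbbbbbbbbbbb...............
gbbbbbbbbbbbbbbbbbbbb...............
ggggg...bbbbbbbbbbbb................
gggggg.....gbbbbbbb.................
gggggggg.ggggbbbbb..................
gggggggggggggbbbb...................
ggg#gggggggggbbb....................
gg#g#ggggggggggb....................
ggggg#gggggggggg....................
g#ggggbbgggg.ggggg..................
gg#gbbbbbbbb...gggbbbbb.............
gggbbbbbbbbbb.bbbggbbbbbbb..........
gbbbbbbbbbbbb..bbbb##gggg...ggg.....
...bbbbbbbbbb..bbbb#gggggggggggggg..
.....b....bbb..bbbb##ggggggggggggggg
....
[... 575 characters left out ...]
............
..........bb.....gggg#g#............
.........bbbbb...ggb.b##............
..........bbbb...bb..b##b...........
..........bbbbbb.b...b##b...........
..........bbbbbbb....b##b...........
.........bbbbbbbbb...bggb...........
bbbbbbbbbbbbbbbbb.....ggb...........
bbbbbbbbbbbbbbbb......bgg...........
bbbbbbbbbbbbbbbb.....b#gggggb.......
bbbbbbbbbbbbbbb....ggg##ggggggb.....
bbbbbbbbbbbbbb...bgggg#ggggggggg....
bbbbbbbbbbbbb...ggggggggggggggggg...
bbbbbbbbbbbb...b##gggg##gggggggggb..
.....bbbbbbbbbb#########gggggggggg..
......bbbbbbbbbggggggggggggggggggg..
........bb...bg##gggggggggggggggggb.
chasing 10.0
nylon 17.2
tray 10.0
spool 17.0
stand 24.6
punch 11.0
jar 10.6
cup 10.4
block 11.3
```

Emit:
play_rows([
  [[0, 0, 0], 0, 0.5],
  [[0, 0, 0], 0, 0.5],
  [[0, 0, 0], 0, 0.5],
  [[0, 0, 0], 0, 0.5],
  [[0, 0, 0], 0, 0.5],
  [[0, 0, 0], 0, 0.5],
  [[0, 0, 0], 0, 0.5],
  [[0, 0, 0], 0, 0.5],
  [[0, 0, 0], 0, 0.5],
  [[0, 0, 0], 0, 0.5],
])

```text
clock: 20.8
eef_pos: [363.1, -56.3, 266.3]
eef_rot: [-1.572, -0.007, 2.9]
wrist_force: [0.4, -0.7, 0.0]
finger_gap: 46.6
```

```bash
python3 -c "
from h import *
b=manip.camera('scene').astype(int); d=np.abs(b-np.load('pics/sf.npy').astype(int))[190:300,170:280].sum(2); print((d>60).sum(),d.mean())
if (d>60).sum()<5: print(manip.sign_off())"
```

```text
0 6.197851239669421
the job is handed in; nothing more can be done
None
```

I carried out the whole job and handed it in at about 21 s, though I had no direct reading of the punch joint and no picture left for the final view. In order: I pulled the mallet out by its head, set it down, took it again by the handle about 65 mm from the head's axis, and struck the green stand's punch once. I then hung the mallet by its ring near the middle of the free peg, lowered it to about 60° in the grip, released it and backed the arm off.

**Strike:** the face met the punch level. At the bottom the camera and arm pose put the punch at about 16.5 mm (home is 16), with about 8.6 N pushing up, close to the spring's 9 N at home. Afterwards the punch was back at its rest height. I did not measure how fast it went down; the move was commanded at about 0.4 m/s. The mallet ended about 5° head-up in the grip.

**Hanging:** two checks 1 s apart show no change in the picture around the tree, and the ring and head lie where the leaning rest pose predicts. The limit of 12 pictures was already reached, so this last check was on pixel values only.

**Other things:** comparing the first and last scene pictures, seven of the nine patches I checked, including the punch head, tray, jar, cup and block, show little change. The patches on the stand base, spool and nylon mallet differ somewhat more. I put that down to arm shadow and did not confirm it.

**Forces:** the highest wrist force I read was about 42 N, when I set the mallet down. Readings come only at the end of each move, so the peak during the blow was not seen.

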